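# Make an order of four long cartons up on the sloped ledge

## Robot

A 6-joint arm with a two-finger parallel gripper is mounted at the origin on the work surface. World frame = base frame: x ahead of the robot, y to its left, z up, the work surface at z = 0. Lengths are in m, angles in rad, forces in N, time in s.
With the tool pointing down it reaches from about 0.375 to 0.9 m from the base axis. Payload 3.1 kg.
Tool frame: the origin (TCP) lies midway between the tips of the shut fingers; the grasp point (between the pads) lies 19 mm behind it; z points along the fingers, y is the line along which they close (so a half turn about z gives the same grasp; the last joint's range is limited). The gripper opens to 87 mm and grips with 3 to 60 N. Pads are 19 mm wide; open, the fingers measure 117 mm over their backs; the gripper's body (75 mm by 190 mm) begins 51 mm behind the grasp point.
Start: joints at [-1.429, 0.527, 1.433, -0, 1.181, -0.178], TCP at [0.197, -0.593, 0.223] pointing down, gripper open.
Joint ranges: [-3.08, 3.08], [-0.75, 2.2], [0.22, 2.44], [-1.43, 4.57], [0, 2.65], [-2.85, 2.85]. Speed limits (rad/s): [2.79, 2.79, 3.14, 3.14, 3.14, 3.14].

## Interface

Orientations are given as a unit quaternion [x, y, z, w].
In Python, from rig import robot gives the robot as it stands. The module is installed in compiled form; this text tells all that it offers.
- The arm moves only by the tool play_rows, never from a script. Its arguments are lists of equal length, an entry for each row: "gripper": the closure, from -1 (fully open) to 1 (shut); "delta_pos": the shift along the tool's x, y, z in cm, a list of three; "turn": the turn, a rotation vector about the tool's x, y, z in rad, a list of three. A call has 1 to 12 rows; each row is the pose to reach, as a shift and turn from the pose commanded when the call began, along the tool's axes at that moment; what a row does not reach only later rows make up. A row lasts 1/8 s, in which the tool goes at most 62.5 mm and 10.7 degrees, less where a joint would pass 70% of its speed; a pose out of reach is approached as far as the arm can. A call with a gripper value outside its range is refused whole. The fingers move at their own pace and stop on an object; "squeeze" is the grip in N (left out, the last holds). Time passes only in rows, so rows that repeat a pose let the fingers close. It gives the time, the measured TCP pose, the force, the opening and the grip force at its end, in the units of the state.
- robot.get_obs(): the state, without advancing time (a new reading comes with each control period).
- robot.camera(name): name is "scene" or "top" or "wrist"; returns a dict with "color" (420x560x3 uint8, red, green, blue), "vfov" (degrees; the focal length in pixels is half the picture's height over the tangent of half this angle, whatever the lens; pixels are square), "cx", "cy" (the principal point, pixels), "R" (3x3) and "t" (3): a world point X has camera coordinates R X + t. Camera axes: x right, y down, z forward; pixel columns grow to the right and rows downward; lengths in m; the calibration is good to about 2 mm. A picture is of the moment at which its call begins. There is no depth.
- robot.hand_in(): hands the job in; it is judged then, once.
The state is a dict: "time": time; "q": joint angles; "joint_velocities": joint speeds; "joint_torque": joint torques, N m; "position": TCP position; "tool_rot": TCP orientation; "ft_force": force on the tool from outside, world axes, zero at the start; "moment": the same for the moment, N m; "grip_width": finger opening in m; "grip_force": force on a finger pad.
Only numpy, scipy, OpenCV 4.12 (cv2) and the standard library are available. Lean on these libraries where they do the work, as an engineer would, in place of code of your own. Each camera call takes 0.05 s, during which the arm holds its last target. There are 200 camera calls.

## Task

The order on the sloped ledge is for four long cartons, and one long carton is already there. Add long cartons from the packing mat until the ledge holds exactly four, each lying label side up and flat on the sloped board, side by side and pointing front to back like the first, wholly on the board. Leave the one long carton left over lying on the mat or bench, and leave the short cartons and everything else where they are.

Things in the scene. Friction and masses are not known exactly. Their poses are not given: they have to be found in the camera images.
- deck: sloped plywood board of the order ledge, fixed. Origin: centre of its top face, 80 above the bench; x runs front to back up the slope (0.26 rad; low front edge nearest the robot), y along its 340 length, z square out of it. 136 front to back (x -68 to 68), 8 thick; a lip 6 thick, 10 high stands along the low front edge (x -68 to -62); ends and back are open
- carton_a: long cardboard carton, 100 long (its x) x 40 wide (y) x 32 high (z), about 90 g, plain brown with a white label; origin at the centre of its underside; lies on the mat, with carton_b lying on top of it
- carton_b: long cardboard carton, 100 long (its x) x 40 wide (y) x 32 high (z), about 90 g, plain brown with a white label; origin at the centre of its underside; starts lying on top of carton_a
- carton_c: long cardboard carton, 100 long (its x) x 40 wide (y) x 32 high (z), about 90 g, plain brown with a white label; origin at the centre of its underside; lies on the mat
- carton_d: long cardboard carton, 100 long (its x) x 40 wide (y) x 32 high (z), about 90 g, plain brown with a white label; origin at the centre of its underside; lies on the mat
- carton_e: long cardboard carton, 100 long (its x) x 40 wide (y) x 32 high (z), about 90 g, plain brown with a white label; origin at the centre of its underside; the one already lying on the sloped deck, front to back, anywhere along its length
- short_a: short cardboard carton of the same make, only 64 long (x) x 40 wide (y) x 32 high (z); origin at the centre of its underside; a bystander lying on the mat
- short_b: short cardboard carton of the same make, only 64 long (x) x 40 wide (y) x 32 high (z); origin at the centre of its underside; a bystander lying on the mat
- mat: black rubber packing mat, 320 (x) x 450 (y) x 3 thick, fixed to the bench, under the cartons that are not on the ledge; origin at the centre of its underside, so its top is 3 above the bench
- tin: flat round polish tin, 63 across, 24 high, lying on the mat among the cartons; origin at the centre of its underside; bystander
- spray: upright spray can, 48 across, 150 high; origin at the centre of its underside; bystander
- jar: small cream jar, 50 across, 55 high; origin at the centre of its underside; bystander
- brush: shoe brush lying bristles down, 45 (x) x 150 (y) x 40 high; origin at the centre of its underside; bystander

How it is judged:
At the end, for the whole second after the job is handed in: carton_e and exactly three of carton_a-d lie flat on the deck (6 mm, 0.12 rad), within 25 mm of its front-to-back middle and 155 mm of its centre along it, long axis within 0.3 rad of front to back, at rest; the fourth and the short cartons lie level (0.15 rad) with undersides below 45 mm (x of carton_e in the frame of deck between -0.025 and 0.025 m and y of carton_e in the frame of deck between -0.155 and 0.155 m and z of carton_e in the frame of deck between -0.006 and 0.006 m and angle between the z axis of carton_e and the z axis of deck, either way round below 0.12 rad and angle between the x axis of carton_e and the x axis of deck, either way round below 0.3 rad and (((x of carton_b in the frame of deck between -0.025 and 0.025 m and y of carton_b in the frame of deck between -0.155 and 0.155 m and z of carton_b in the frame of deck between -0.006 and 0.006 m and angle between the z axis of carton_b and the z axis of deck, either way round below 0.12 rad and angle between the x axis of carton_b and the x axis of deck, either way round below 0.3 rad) and (x of carton_c in the frame of deck between -0.025 and 0.025 m and y of carton_c in the frame of deck between -0.155 and 0.155 m and z of carton_c in the frame of deck between -0.006 and 0.006 m and angle between the z axis of carton_c and the z axis of deck, either way round below 0.12 rad and angle between the x axis of carton_c and the x axis of deck, either way round below 0.3 rad) and (x of carton_d in the frame of deck between -0.025 and 0.025 m and y of carton_d in the frame of deck between -0.155 and 0.155 m and z of carton_d in the frame of deck between -0.006 and 0.006 m and angle between the z axis of carton_d and the z axis of deck, either way round below 0.12 rad and angle between the x axis of carton_d and the x axis of deck, either way round below 0.3 rad) and (height (world z) of carton_a between -0.01 and 0.045 m and angle between carton_a's own z axis and vertical below 0.15 rad)) or ((x of carton_a in the frame of deck between -0.025 and 0.025 m and y of carton_a in the frame of deck between -0.155 and 0.155 m and z of carton_a in the frame of deck between -0.006 and 0.006 m and angle between the z axis of carton_a and the z axis of deck, either way round below 0.12 rad and angle between the x axis of carton_a and the x axis of deck, either way round below 0.3 rad) and (x of carton_c in the frame of deck between -0.025 and 0.025 m and y of carton_c in the frame of deck between -0.155 and 0.155 m and z of carton_c in the frame of deck between -0.006 and 0.006 m and angle between the z axis of carton_c and the z axis of deck, either way round below 0.12 rad and angle between the x axis of carton_c and the x axis of deck, either way round below 0.3 rad) and (x of carton_d in the frame of deck between -0.025 and 0.025 m and y of carton_d in the frame of deck between -0.155 and 0.155 m and z of carton_d in the frame of deck between -0.006 and 0.006 m and angle between the z axis of carton_d and the z axis of deck, either way round below 0.12 rad and angle between the x axis of carton_d and the x axis of deck, either way round below 0.3 rad) and (height (world z) of carton_b between -0.01 and 0.045 m and angle between carton_b's own z axis and vertical below 0.15 rad)) or ((x of carton_a in the frame of deck between -0.025 and 0.025 m and y of carton_a in the frame of deck between -0.155 and 0.155 m and z of carton_a in the frame of deck between -0.006 and 0.006 m and angle between the z axis of carton_a and the z axis of deck, either way round below 0.12 rad and angle between the x axis of carton_a and the x axis of deck, either way round below 0.3 rad) and (x of carton_b in the frame of deck between -0.025 and 0.025 m and y of carton_b in the frame of deck between -0.155 and 0.155 m and z of carton_b in the frame of deck between -0.006 and 0.006 m and angle between the z axis of carton_b and the z axis of deck, either way round below 0.12 rad and angle between the x axis of carton_b and the x axis of deck, either way round below 0.3 rad) and (x of carton_d in the frame of deck between -0.025 and 0.025 m and y of carton_d in the frame of deck between -0.155 and 0.155 m and z of carton_d in the frame of deck between -0.006 and 0.006 m and angle between the z axis of carton_d and the z axis of deck, either way round below 0.12 rad and angle between the x axis of carton_d and the x axis of deck, either way round below 0.3 rad) and (height (world z) of carton_c between -0.01 and 0.045 m and angle between carton_c's own z axis and vertical below 0.15 rad)) or ((x of carton_a in the frame of deck between -0.025 and 0.025 m and y of carton_a in the frame of deck between -0.155 and 0.155 m and z of carton_a in the frame of deck between -0.006 and 0.006 m and angle between the z axis of carton_a and the z axis of deck, either way round below 0.12 rad and angle between the x axis of carton_a and the x axis of deck, either way round below 0.3 rad) and (x of carton_b in the frame of deck between -0.025 and 0.025 m and y of carton_b in the frame of deck between -0.155 and 0.155 m and z of carton_b in the frame of deck between -0.006 and 0.006 m and angle between the z axis of carton_b and the z axis of deck, either way round below 0.12 rad and angle between the x axis of carton_b and the x axis of deck, either way round below 0.3 rad) and (x of carton_c in the frame of deck between -0.025 and 0.025 m and y of carton_c in the frame of deck between -0.155 and 0.155 m and z of carton_c in the frame of deck between -0.006 and 0.006 m and angle between the z axis of carton_c and the z axis of deck, either way round below 0.12 rad and angle between the x axis of carton_c and the x axis of deck, either way round below 0.3 rad) and (height (world z) of carton_d between -0.01 and 0.045 m and angle between carton_d's own z axis and vertical below 0.15 rad))) and height (world z) of short_a between -0.01 and 0.045 m and angle between each of short_a, short_b's own z axis and vertical below 0.15 rad and height (world z) of short_b between -0.01 and 0.045 m and linear speed of each of carton_a, carton_b, carton_c, carton_d, carton_e below 0.02 m/s); the robot touches nothing.
It fails at once if a short carton, the tin, the spray can, the jar or the brush is shifted more than 30 mm from where it stood (distance of any of short_a, short_b, tin, spray, jar, brush from where it was at the start of the episode above 0.03 m).
It also fails if it takes over 72 s, if anything falls off the work surface, if the arm or the gripper's body presses on something with over 40 N, if the wrist force passes 120 N, or if a joint passes its speed limit or range.

## Working session

There is one attempt and no reset: what is moved stays moved. The work goes in short steps, Python scripts to look and compute and a tool call to move; the robot and the scene stay as the last step left them, time stands still between calls to the robot, and variables do not carry over. Pictures are saved under pics/ and viewed, at most 11 in all, crops included, and the job is handed in when it is done.

Besides the shell and the picture viewer there is one more tool, called after "Emit:" in YAML: its name, and indented under it one key for each argument. play_rows: Moves the arm, as the interface text tells. Its arguments: {"type":"object","properties":{"gripper":{"type":"array","items":{"type":"number"}},"delta_pos":{"type":"array","items":{"type":"array","items":{"type":"number"}}},"turn":{"type":"array","items":{"type":"array","items":{"type":"number"}}},"squeeze":{"type":"number"}},"required":["gripper","delta_pos","turn"]}

```bash
mkdir -p pics; cat > h.py <<'E'
import numpy as np, cv2
from rig import robot
def cam(n,save=None):
    c=robot.camera(n)
    if save: cv2.imwrite(f'pics/{save}.png',c['color'][:,:,::-1])
    return c
def f(c): return 210/np.tan(np.radians(c['vfov'])/2)
def ray(c,p):
    d=np.array([(p[0]-c['cx'])/f(c),(p[1]-c['cy'])/f(c),1.]);R=np.array(c['R']);return -R.T@np.array(c['t']),R.T@d
def onz(c,p,z):
    o,d=ray(c,p);return o+d*(z-o[2])/d[2]
def proj(c,X):
    q=np.array(c['R'])@X+np.array(c['t']);return f(c)*q[:2]/q[2]+[c['cx'],c['cy']]
def tri(c1,p1,c2,p2):
    A=[];b=[]
    M=np.zeros((3,3));v=np.zeros(3)
    for c,p in((c1,p1),(c2,p2)):
        o,d=ray(c,p);d/=np.linalg.norm(d);P=np.eye(3)-np.outer(d,d);M+=P;v+=P@o
    return np.linalg.solve(M,v)
E
python3 - <<'E'
from h import *
for n in('scene','top'):
    c=cam(n,n+'0'); print(n,c['vfov'],c['cx'],c['cy'],np.round(c['R'],3).tolist(),np.round(c['t'],3).tolist())
print(robot.get_obs())
E
```

```text
scene 48.35030287121915 275.0702449253825 212.2431533615414 [[0.329, 0.944, 0.013], [0.757, -0.255, -0.601], [-0.564, 0.208, -0.799]] [-0.166, -0.374, 1.403]
top 47.03916765735233 284.16118125305724 200.5882682690775 [[-0.008, -0.999, 0.032], [-0.997, 0.006, -0.071], [0.07, -0.032, -0.997]] [-0.016, 0.55, 1.048]
{'time': 0.1, 'q': array([-1.42851697e+00,  5.28360460e-01,  1.43377970e+00, -2.47046605e-05,
        1.18143125e+00, -1.78532045e-01]), 'joint_velocities': array([-0.00048959, -0.00179576, -0.00203158,  0.00022735,  0.00032211,
       -0.00022596]), 'joint_torque': array([-3.15393036e-04, -4.40986562e+01, -1.77150929e+01,  6.34119054e-02,
        5.34162868e-02, -4.34466551e-05]), 'position': array([ 0.19699074, -0.59243523,  0.22167558]), 'tool_rot': array([ 9.87161333e-01,  1.59723274e-01,  6.51160021e-06, -9.89423377e-04]), 'ft_force': array([-0.28150334, -0.66842336,  0.08347931]), 'moment': array([0.00638132, 0.05831166, 0.03849302]), 'grip_force': 0.0, 'grip_width': 0.08667944226129148}
```

View pics/top0.png

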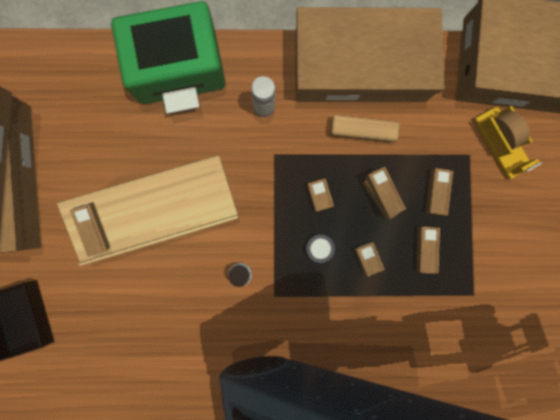

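View pics/scene0.png

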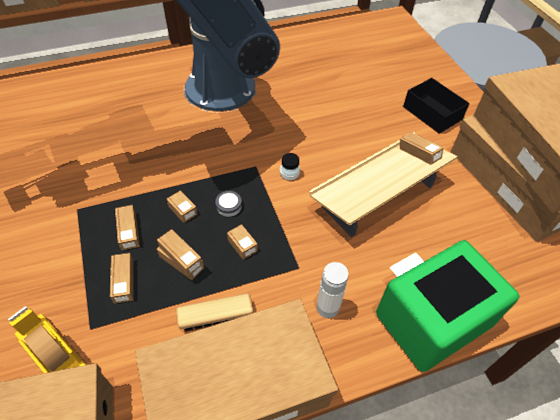

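```bash
python3 - <<'E'
import cv2,numpy as np
t=cv2.imread('pics/top0.png');s=cv2.imread('pics/scene0.png')
a=cv2.resize(t[155:300,272:475],None,fx=3.9,fy=3.9,interpolation=cv2.INTER_CUBIC)
b=cv2.resize(s[175:330,80:300],None,fx=3.6,fy=3.6,interpolation=cv2.INTER_CUBIC)
cv2.imwrite('pics/cropT.png',a);cv2.imwrite('pics/cropS.png',b)
d=cv2.resize(t[150:270,50:245],None,fx=4,fy=4,interpolation=cv2.INTER_CUBIC)
cv2.imwrite('pics/cropD.png',d)
E
```

```text
(no output)
```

View pics/cropT.png

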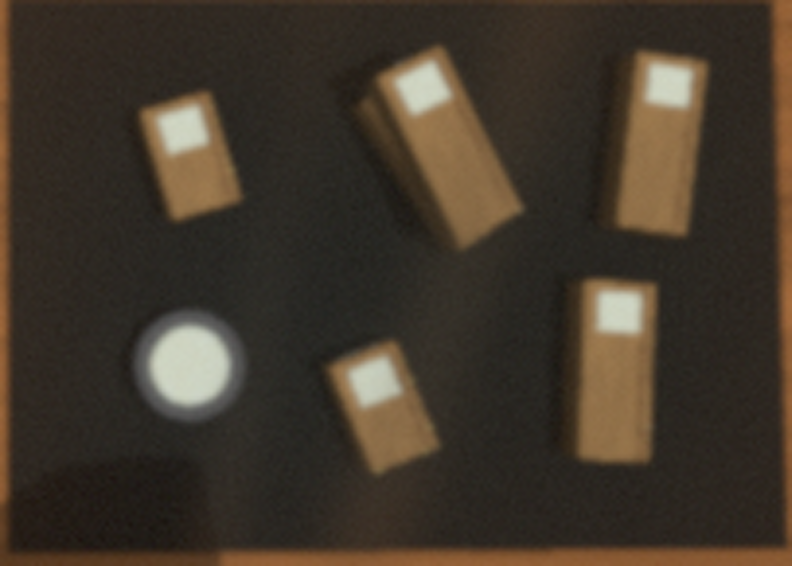

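View pics/cropS.png

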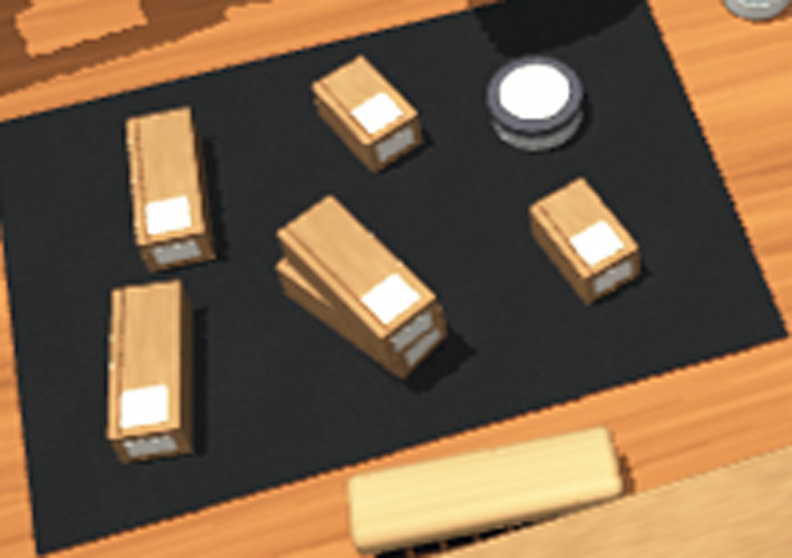

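View pics/cropD.png

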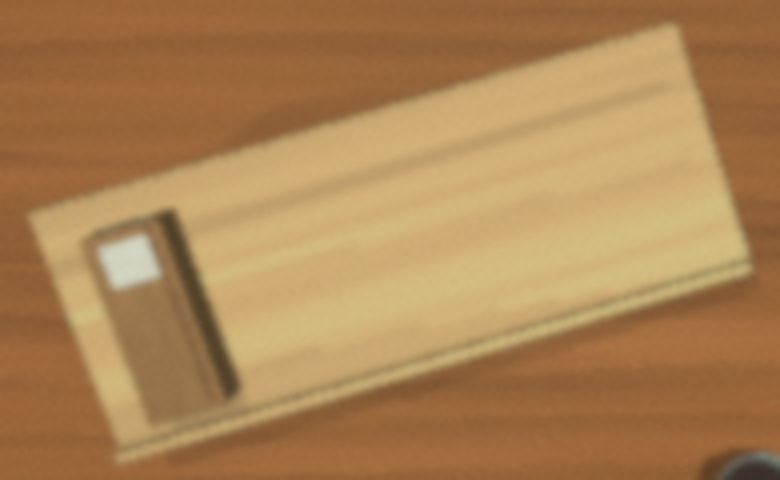

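Top crop shows the stack (b on a), c (upper right), d (lower right), with shorts and tin at left; the deck crop shows carton_e near the left end. Corner pixels read: b (377,75)…(525,211), c (637,50)…(688,236), d (585,280)…(651,463), deck (28,213),(678,22),(750,268),(120,460).

```bash
cat > m.py <<'E'
from h import *
ct=cam('top');cs=cam('scene')
T=lambda p:np.array(p)/3.9+[272,155]; S=lambda p:np.array(p)/3.6+[80,175]; D=lambda p:np.array(p)/4+[50,150]
# order: label-end left, label-end right, far right, far left  (as in top view, image)
tp={'b':[(377,75),(443,46),(525,211),(462,249)],'c':[(637,50),(708,62),(688,236),(615,228)],'d':[(585,280),(657,283),(651,463),(578,460)]}
sp={'b':[(437,290),(385,322),(278,238),(330,196)],'c':[(190,428),(108,436),(112,288),(180,281)],'d':[(207,232),(142,243),(127,118),(190,108)]}
E
python3 - <<'E'
from m import *
for k,zt in(('b',.067),('c',.035),('d',.035)):
    P=np.array([tri(ct,T(a),cs,S(b)) for a,b in zip(tp[k],sp[k])])
    Q=np.array([onz(ct,T(a),zt) for a in tp[k]])
    print(k,'tri z',P[:,2].round(3),'cen',P.mean(0).round(4),'planar cen',Q.mean(0).round(4))
    for X in(P,Q):
        ax=X[0]+X[1]-X[2]-X[3]; wd=X[0]+X[3]-X[1]-X[2]; print('  L,W',np.linalg.norm(ax)/2,np.linalg.norm(wd)/2,'yaw',np.arctan2(ax[1],ax[0]))
bl,br,fr,fl=[D(p) for p in[(28,213),(678,22),(750,268),(120,460)]]
zb=.08+.068*np.sin(.26); zf=.08-.068*np.sin(.26)+.01*np.cos(.26)
BL,BR=onz(ct,bl,zb),onz(ct,br,zb);FR,FL=onz(ct,fr,zf),onz(ct,fl,zf)
print('deck',BL,BR,FR,FL);print(np.linalg.norm(BL-BR),np.linalg.norm(FL-FR),np.linalg.norm(BL-FL),np.linalg.norm(BR-FR), 'exp .340 and', 136*np.cos(.26)+10*np.sin(.26))
print('yaw', [np.arctan2(-v[0],v[1]) for v in(BL-BR,FL-FR)])
i=cs['color'][:,:,::-1].copy();x0,y0=295,125
i=cv2.resize(i[y0:245,x0:470],None,fx=4,fy=4,interpolation=cv2.INTER_CUBIC)
for X in(BL,BR,FR,FL):
    p=(proj(cs,X)-[x0,y0])*4; print(p.round()); cv2.circle(i,tuple(int(v) for v in p),3,(0,0,255),1)
cv2.imwrite('pics/deckS.png',i)
E
```

```text
b tri z [0.07  0.077 0.058 0.057] cen [ 0.5632 -0.238   0.0654] planar cen [ 0.5628 -0.2398  0.067 ]
  L,W 0.10421841195525311 0.03913095423643584 yaw 0.4725440758752634
  L,W 0.10300012819268968 0.04028191659996843 yaw 0.43918643081375874
c tri z [0.032 0.033 0.033 0.028] cen [ 0.5664 -0.3669  0.0312] planar cen [ 0.5657 -0.3677  0.035 ]
  L,W 0.101161811294289 0.04124555838352803 yaw -0.12983093836501944
  L,W 0.10102460320755538 0.04142751274132523 yaw -0.15060147419931508
d tri z [0.03  0.034 0.033 0.029] cen [ 0.4383 -0.3374  0.0315] planar cen [ 0.4378 -0.3386  0.035 ]
  L,W 0.10106916787678913 0.03946623986050701 yaw -0.0533474873843716
  L,W 0.10058505953144625 0.041049956181501195 yaw -0.06636861870317283
deck [0.54130921 0.4416429  0.09748148] [0.63769591 0.11468993 0.09748148] [0.51191193 0.07958399 0.07218242] [0.415441   0.40283861 0.07218242]
0.3408645421022325 0.3373428406631165 0.13412166519388768 0.13301910003340423 exp .340 and 133.99984254521536
yaw [np.float64(0.28668208588300376), np.float64(0.2900216325908109)]
[645. 120.]
[211. 388.]
[ 57. 261.]
[472.  26.]
```

View pics/deckS.png

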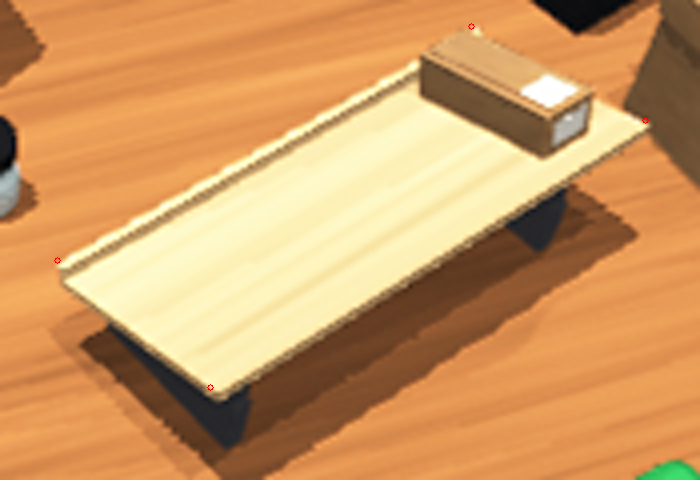

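```bash
cat > plan.py <<'E'
from h import *
from scipy.spatial.transform import Rotation as Ro
DC=np.array([.528,.260,.080]); RD=Ro.from_euler('ZY',[.29,-.26])
FL=Ro.from_euler('x',np.pi)
def flat(x,y,z,psi): return np.array([x,y,z]),Ro.from_euler('z',psi)*FL
def deck(x,y,z): return DC+RD.apply([x,y,z]),RD*FL   # TCP in the deck frame
def plan(*ts):
    o=robot.get_obs();R0=Ro.from_quat(o['tool_rot']);p0=o['position'];print('t',o['time'],'at',p0.round(4),'w',o['grip_width'])
    for p,R in ts:
        d=R0.inv().apply(p-p0)*100;r=(R0.inv()*R).as_rotvec()
        print(np.round(d,1).tolist(),np.round(r,2).tolist(),'rows',round(np.linalg.norm(d)/6.25,1),round(np.linalg.norm(r)/.187,1))
E
python3 - <<'E'
from m import *
from plan import *
c4=[D(p) for p in[(83,238),(156,216),(222,405),(152,425)]]
n=RD.apply([0,0,1]);P=[]
for p in c4:
    o,d=ray(ct,p);q=DC+.032*n;P.append(RD.inv().apply(o+d*((q-o)@n)/(d@n)-DC))
print('e corners deck',np.round(P,3).tolist(),np.mean(P,0).round(3))
plan(flat(.563,-.239,.13,.455),flat(.563,-.239,.044,.455))
E
```

```text
e corners deck [[0.05, 0.138, 0.032], [0.05, 0.101, 0.032], [-0.05, 0.103, 0.032], [-0.05, 0.139, 0.032]] [-0.     0.12   0.032]
t 0.3 at [ 0.1971 -0.5928  0.2222] w 0.08706078310749768
[45.9, -22.0, 9.2] [-0.0, -0.0, -0.13] rows 8.3 0.7
[45.9, -22.0, 17.8] [-0.0, -0.0, -0.13] rows 8.6 0.7
```

Emit:
play_rows:
  gripper: [-0.4,-0.4,-0.4,-0.4,-0.4,-0.4,-0.4,-0.4,-0.4,-0.4,-0.4,-0.4]
  delta_pos:
    - [45.9,-22,9.2]
    - [45.9,-22,9.2]
    - [45.9,-22,9.2]
    - [45.9,-22,9.2]
    - [45.9,-22,9.2]
    - [45.9,-22,9.2]
    - [45.9,-22,9.2]
    - [45.9,-22,9.2]
    - [45.9,-22,9.2]
    - [45.9,-22,9.2]
    - [45.9,-22,9.2]
    - [45.9,-22,9.2]
  turn:
    - [0,0,-0.13]
    - [0,0,-0.13]
    - [0,0,-0.13]
    - [0,0,-0.13]
    - [0,0,-0.13]
    - [0,0,-0.13]
    - [0,0,-0.13]
    - [0,0,-0.13]
    - [0,0,-0.13]
    - [0,0,-0.13]
    - [0,0,-0.13]
    - [0,0,-0.13]
  squeeze: 15

```text
time: 1.8
position: [0.5624, -0.2412, 0.131]
tool_rot: [0.975, 0.222, 0.0, 0.0]
ft_force: [-0.5, 0.3, 0.6]
grip_width: 0.0609
grip_force: 0.0
```

```bash
python3 - <<'E'
from plan import *
cam('wrist','w1')
plan(flat(.563,-.239,.13,.455),flat(.563,-.239,.044,.455))
E
```

```text
t 1.85 at [ 0.5625 -0.2411  0.1309] w 0.06095846130729221
[0.1, -0.2, 0.1] [0.0, -0.0, -0.01] rows 0.0 0.0
[0.1, -0.2, 8.7] [0.0, -0.0, -0.01] rows 1.4 0.0
```

View pics/w1.png

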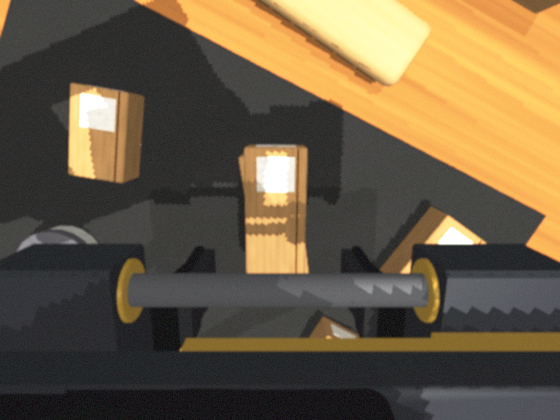

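The wrist picture shows carton_b upright in view at column 275, midway between the fingers (about 195 and 350).

Emit:
play_rows:
  gripper: [-0.4,-0.4,-0.4,-0.4,1,1,1,1,1,1,1,1]
  delta_pos:
    - [0.1,-0.2,4]
    - [0.1,-0.2,7.5]
    - [0.1,-0.2,8.7]
    - [0.1,-0.2,8.7]
    - [0.1,-0.2,8.7]
    - [0.1,-0.2,8.7]
    - [0.1,-0.2,8.7]
    - [0.1,-0.2,8.7]
    - [0.1,-0.2,7.7]
    - [0.1,-0.2,2]
    - [0.1,-0.2,-4]
    - [0.1,-0.2,-7]
  turn:
    - [0,0,-0.01]
    - [0,0,-0.01]
    - [0,0,-0.01]
    - [0,0,-0.01]
    - [0,0,-0.01]
    - [0,0,-0.01]
    - [0,0,-0.01]
    - [0,0,-0.01]
    - [0,0,-0.01]
    - [0,0,-0.01]
    - [0,0,-0.01]
    - [0,0,-0.01]
  squeeze: 15

```text
time: 3.35
position: [0.5645, -0.2379, 0.2045]
tool_rot: [0.974, 0.228, 0.002, 0.002]
ft_force: [0.2, -0.1, -1.3]
grip_width: 0.04
grip_force: 15.0
```

```bash
python3 - <<'E'
from plan import *
print(deck(0,-.12,.1)[0])
plan(deck(0,.04,.10),deck(0,.04,.010))
E
```

```text
[0.53767968 0.13765946 0.176639  ]
t 3.35 at [ 0.5645 -0.2379  0.2045] w 0.04003368371601831
[17.0, -50.6, 2.6] [-0.02, 0.26, 0.17] rows 8.6 1.6
[19.3, -50.3, 11.3] [-0.02, 0.26, 0.17] rows 8.8 1.6
```

Emit:
play_rows:
  gripper: [1,1,1,1,1,1,1,1,1,1,1,1]
  delta_pos:
    - [17,-50.6,2.6]
    - [17,-50.6,2.6]
    - [17,-50.6,2.6]
    - [17,-50.6,2.6]
    - [17,-50.6,2.6]
    - [17,-50.6,2.6]
    - [17,-50.6,2.6]
    - [17,-50.6,2.6]
    - [17,-50.6,2.6]
    - [17,-50.6,2.6]
    - [17,-50.6,2.6]
    - [17,-50.6,2.6]
  turn:
    - [-0.02,0.26,0.17]
    - [-0.02,0.26,0.17]
    - [-0.02,0.26,0.17]
    - [-0.02,0.26,0.17]
    - [-0.02,0.26,0.17]
    - [-0.02,0.26,0.17]
    - [-0.02,0.26,0.17]
    - [-0.02,0.26,0.17]
    - [-0.02,0.26,0.17]
    - [-0.02,0.26,0.17]
    - [-0.02,0.26,0.17]
    - [-0.02,0.26,0.17]

```text
time: 4.85
position: [0.4908, 0.2901, 0.1746]
tool_rot: [0.981, 0.142, 0.128, -0.02]
ft_force: [0.5, -0.6, 0.1]
grip_width: 0.0398
grip_force: 15.0
```

```bash
python3 - <<'E'
from plan import *
cam('scene','s2')
i=cv2.imread('pics/s2.png')[60:260,280:480];cv2.imwrite('pics/s2c.png',cv2.resize(i,None,fx=3,fy=3))
plan(deck(0,.04,.10),deck(0,.04,.014),deck(0,.04,.010))
E
```

```text
t 4.9 at [0.4909 0.2901 0.1746] w 0.04016990922036222
[0.2, -0.1, -0.2] [-0.0, -0.0, -0.0] rows 0.0 0.0
[0.2, -0.0, 8.4] [-0.0, -0.0, -0.0] rows 1.4 0.0
[0.2, -0.0, 8.8] [-0.0, -0.0, -0.0] rows 1.4 0.0
```

View pics/s2c.png

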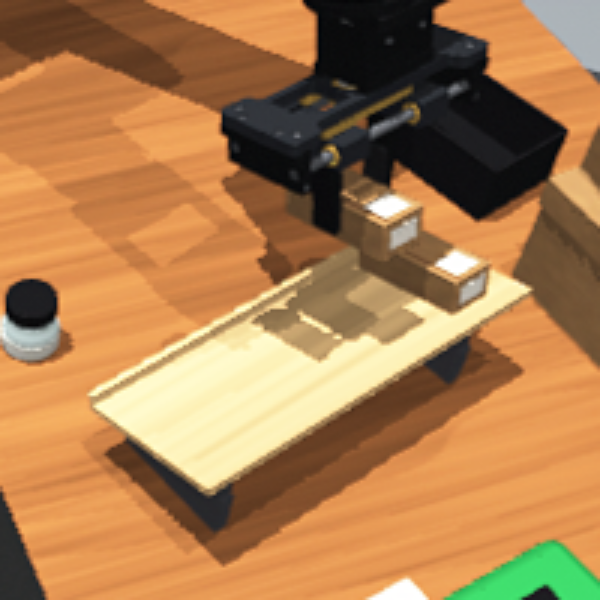

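The carton hangs parallel to the board, beside carton_e (label at crop (390,205)). I lower it to near contact and check the force.

Emit:
play_rows:
  gripper: [1,1,1,1,1]
  delta_pos:
    - [0.2,0,4.5]
    - [0.2,0,7.8]
    - [0.2,0,8.4]
    - [0.2,0,8.6]
    - [0.2,0,8.6]
  turn:
    - [0,0,0]
    - [0,0,0]
    - [0,0,0]
    - [0,0,0]
    - [0,0,0]

```text
time: 5.52
position: [0.5142, 0.2985, 0.0932]
tool_rot: [0.981, 0.143, 0.129, -0.02]
ft_force: [0.2, -0.0, -1.0]
grip_width: 0.0399
grip_force: 15.0
```

Emit:
play_rows:
  gripper: [1,1,1]
  delta_pos:
    - [0,0,0.1]
    - [0,0,0.2]
    - [0,0,0.2]
  turn:
    - [0,0,0]
    - [0,0,0]
    - [0,0,0]

```text
time: 5.9
position: [0.5142, 0.2988, 0.0903]
tool_rot: [0.981, 0.143, 0.129, -0.02]
ft_force: [0.3, -0.1, -0.9]
grip_width: 0.0399
grip_force: 15.0
```

Emit:
play_rows:
  gripper: [1,1,1]
  delta_pos:
    - [0,0,0.1]
    - [0,0,0.2]
    - [0,0,0.2]
  turn:
    - [0,0,0]
    - [0,0,0]
    - [0,0,0]

```text
time: 6.28
position: [0.5144, 0.2989, 0.0892]
tool_rot: [0.981, 0.143, 0.129, -0.02]
ft_force: [-2.8, -1.5, 8.9]
grip_width: 0.0401
grip_force: 15.0
```

Emit:
play_rows:
  gripper: [1,1]
  delta_pos:
    - [0,0,0.1]
    - [0,0,0.1]
  turn:
    - [0,0,0]
    - [0,0,0]

```text
time: 6.52
position: [0.5144, 0.299, 0.0891]
tool_rot: [0.981, 0.143, 0.129, -0.02]
ft_force: [-6.7, -1.9, 15.4]
grip_width: 0.04
grip_force: 15.0
```

Emit:
play_rows:
  gripper: [1,-0.4,-0.4,-0.4,-0.4,-0.4,-0.4,-0.4]
  delta_pos:
    - [0,0,-0.2]
    - [0,0,-0.2]
    - [0,0,-0.2]
    - [0,0,-0.2]
    - [0,0,-2]
    - [0,0,-6]
    - [0,0,-11]
    - [0,0,-11]
  turn:
    - [0,0,0]
    - [0,0,0]
    - [0,0,0]
    - [0,0,0]
    - [0,0,0]
    - [0,0,0]
    - [0,0,0]
    - [0,0,0]

```text
time: 7.52
position: [0.4893, 0.2914, 0.1985]
tool_rot: [0.981, 0.143, 0.133, -0.021]
ft_force: [0.4, 0.1, -0.1]
grip_width: 0.0606
grip_force: 0.0
```

```bash
python3 - <<'E'
from plan import *
plan(flat(.566,-.367,.13,-.14),flat(.566,-.367,.010,-.14))
E
```

```text
t 7.525 at [0.4893 0.2914 0.1985] w 0.06062044363069235
[-12.9, 65.3, 3.4] [-0.06, -0.26, 0.43] rows 10.7 2.7
[-16.1, 65.3, 14.9] [-0.06, -0.26, 0.43] rows 11.0 2.7
```

Emit:
play_rows:
  gripper: [-0.4,-0.4,-0.4,-0.4,-0.4,-0.4,-0.4,-0.4,-0.4,-0.4,-0.4,-0.4]
  delta_pos:
    - [-12.9,65.3,3.4]
    - [-12.9,65.3,3.4]
    - [-12.9,65.3,3.4]
    - [-12.9,65.3,3.4]
    - [-12.9,65.3,3.4]
    - [-12.9,65.3,3.4]
    - [-12.9,65.3,3.4]
    - [-12.9,65.3,3.4]
    - [-12.9,65.3,3.4]
    - [-12.9,65.3,3.4]
    - [-12.9,65.3,3.4]
    - [-12.9,65.3,3.4]
  turn:
    - [-0.06,-0.26,0.43]
    - [-0.06,-0.26,0.43]
    - [-0.06,-0.26,0.43]
    - [-0.06,-0.26,0.43]
    - [-0.06,-0.26,0.43]
    - [-0.06,-0.26,0.43]
    - [-0.06,-0.26,0.43]
    - [-0.06,-0.26,0.43]
    - [-0.06,-0.26,0.43]
    - [-0.06,-0.26,0.43]
    - [-0.06,-0.26,0.43]
    - [-0.06,-0.26,0.43]

```text
time: 9.02
position: [0.5629, -0.3718, 0.1247]
tool_rot: [0.997, -0.073, -0.002, 0.001]
ft_force: [0.3, 0.1, -0.4]
grip_width: 0.0608
grip_force: 0.0
```

Emit:
play_rows:
  gripper: [-0.4,-0.4,-0.4]
  delta_pos:
    - [0,0,0]
    - [0,0,0]
    - [0,0,0]
  turn:
    - [0,0,0]
    - [0,0,0]
    - [0,0,0]

```text
time: 9.4
position: [0.5637, -0.3667, 0.1261]
tool_rot: [0.998, -0.071, -0.002, 0.001]
ft_force: [-0.2, 0.3, 0.3]
grip_width: 0.0609
grip_force: 0.0
```

```bash
python3 - <<'E'
from plan import *
w=cam('wrist','w2');s=cam('scene','s3')
a=cv2.resize(cv2.imread('pics/w2.png'),(400,300));b=cv2.resize(cv2.imread('pics/s3.png'),(400,300))
c=cv2.resize(cv2.imread('pics/s3.png')[125:245,295:470],(400,275))
cv2.imwrite('pics/m3.png',np.vstack([np.hstack([a,b]),np.hstack([c,c*0])]))
plan(flat(.566,-.367,.13,-.14),flat(.566,-.367,.010,-.14))
E
```

```text
t 9.5 at [ 0.5638 -0.3672  0.1262] w 0.060650429742862014
[0.2, -0.0, -0.4] [0.0, 0.0, -0.0] rows 0.1 0.0
[0.3, -0.1, 11.6] [0.0, 0.0, -0.0] rows 1.9 0.0
```

View pics/m3.png

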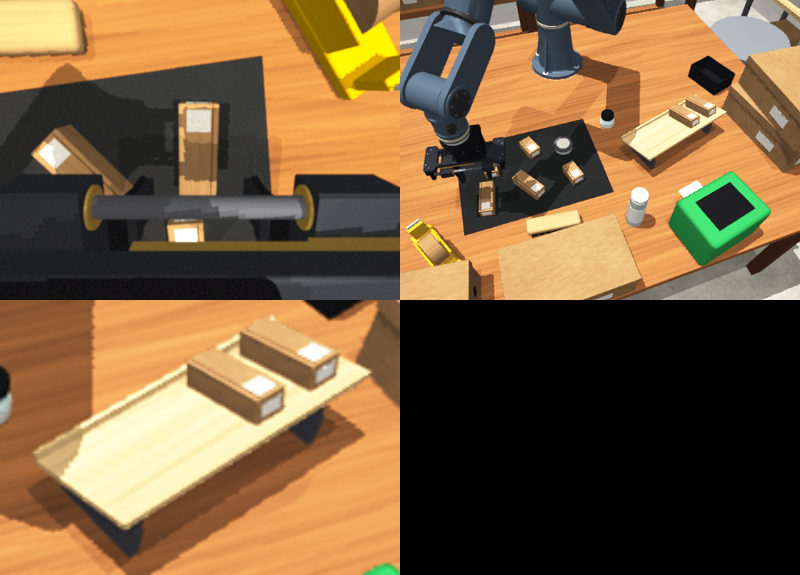

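Carton_b lies flat next to carton_e (inset lower left), and carton_c at wrist column ~198 is centred between the fingers.

Emit:
play_rows:
  gripper: [-0.4,-0.4,-0.4,-0.4,1,1,1,1,1,1,1,1]
  delta_pos:
    - [0.3,-0.1,5]
    - [0.3,-0.1,10]
    - [0.3,-0.1,11.6]
    - [0.3,-0.1,11.6]
    - [0.3,-0.1,11.6]
    - [0.3,-0.1,11.6]
    - [0.3,-0.1,11.6]
    - [0.3,-0.1,11.6]
    - [0.3,-0.1,10.6]
    - [0.3,-0.1,5]
    - [0.3,-0.1,-1]
    - [0.3,-0.1,-7]
  turn:
    - [0,0,0]
    - [0,0,0]
    - [0,0,0]
    - [0,0,0]
    - [0,0,0]
    - [0,0,0]
    - [0,0,0]
    - [0,0,0]
    - [0,0,0]
    - [0,0,0]
    - [0,0,0]
    - [0,0,0]

```text
time: 11.0
position: [0.5665, -0.3671, 0.1976]
tool_rot: [0.997, -0.071, -0.002, 0.001]
ft_force: [0.4, -0.4, -0.1]
grip_width: 0.0402
grip_force: 15.0
```

```bash
python3 - <<'E'
from plan import *
plan(deck(0,-.04,.10),deck(0,-.04,.010))
E
```

```text
t 11.0 at [ 0.5665 -0.3671  0.1976] w 0.04021257872243847
[-13.4, -56.8, 2.0] [0.06, 0.26, -0.43] rows 9.3 2.7
[-11.2, -57.8, 10.7] [0.06, 0.26, -0.43] rows 9.6 2.7
```

Emit:
play_rows:
  gripper: [1,1,1,1,1,1,1,1,1,1,1,1]
  delta_pos:
    - [-13.4,-56.8,2]
    - [-13.4,-56.8,2]
    - [-13.4,-56.8,2]
    - [-13.4,-56.8,2]
    - [-13.4,-56.8,2]
    - [-13.4,-56.8,2]
    - [-13.4,-56.8,2]
    - [-13.4,-56.8,2]
    - [-13.4,-56.8,2]
    - [-13.4,-56.8,2]
    - [-13.4,-56.8,2]
    - [-13.4,-56.8,2]
  turn:
    - [0.06,0.26,-0.43]
    - [0.06,0.26,-0.43]
    - [0.06,0.26,-0.43]
    - [0.06,0.26,-0.43]
    - [0.06,0.26,-0.43]
    - [0.06,0.26,-0.43]
    - [0.06,0.26,-0.43]
    - [0.06,0.26,-0.43]
    - [0.06,0.26,-0.43]
    - [0.06,0.26,-0.43]
    - [0.06,0.26,-0.43]
    - [0.06,0.26,-0.43]

```text
time: 12.5
position: [0.5149, 0.2132, 0.1751]
tool_rot: [0.981, 0.143, 0.128, -0.02]
ft_force: [-0.3, 0.2, -0.5]
grip_width: 0.0398
grip_force: 15.0
```

Emit:
play_rows:
  gripper: [1,1,1]
  delta_pos:
    - [0,0,0]
    - [0,0,0]
    - [0,0,0]
  turn:
    - [0,0,0]
    - [0,0,0]
    - [0,0,0]

```text
time: 12.88
position: [0.5152, 0.2131, 0.1751]
tool_rot: [0.981, 0.143, 0.128, -0.02]
ft_force: [0.0, 0.3, -0.3]
grip_width: 0.0402
grip_force: 15.0
```

```bash
python3 - <<'E'
from plan import *
plan(deck(0,-.04,.10),deck(0,-.04,.010))
E
```

```text
t 12.875 at [0.5152 0.2131 0.1751] w 0.0402471501747375
[0.0, -0.1, -0.1] [-0.0, -0.0, -0.0] rows 0.0 0.0
[0.0, -0.1, 8.9] [-0.0, -0.0, -0.0] rows 1.4 0.0
```

Emit:
play_rows:
  gripper: [1,1,1,1,1]
  delta_pos:
    - [0,-0.1,5]
    - [0,-0.1,8]
    - [0,-0.1,8.8]
    - [0,-0.1,9.1]
    - [0,-0.1,9.1]
  turn:
    - [0,0,0]
    - [0,0,0]
    - [0,0,0]
    - [0,0,0]
    - [0,0,0]

```text
time: 13.5
position: [0.5375, 0.2216, 0.0884]
tool_rot: [0.981, 0.143, 0.129, -0.02]
ft_force: [0.1, 0.1, -0.8]
grip_width: 0.0402
grip_force: 15.0
```

Emit:
play_rows:
  gripper: [1,1,1]
  delta_pos:
    - [0,0,0.1]
    - [0,0,0.2]
    - [0,0,0.2]
  turn:
    - [0,0,0]
    - [0,0,0]
    - [0,0,0]

```text
time: 13.88
position: [0.5379, 0.2218, 0.088]
tool_rot: [0.981, 0.143, 0.13, -0.02]
ft_force: [-6.4, -2.9, 14.4]
grip_width: 0.0396
grip_force: 15.0
```

Contact at the expected height; release and retreat.

Emit:
play_rows:
  gripper: [1,-0.4,-0.4,-0.4,-0.4,-0.4,-0.4,-0.4,-0.4]
  delta_pos:
    - [0,0,-0.1]
    - [0,0,-0.1]
    - [0,0,-0.1]
    - [0,0,-0.1]
    - [0,0,-2]
    - [0,0,-6]
    - [0,0,-11]
    - [0,0,-11]
    - [0,0,-11]
  turn:
    - [0,0,0]
    - [0,0,0]
    - [0,0,0]
    - [0,0,0]
    - [0,0,0]
    - [0,0,0]
    - [0,0,0]
    - [0,0,0]
    - [0,0,0]

```text
time: 15.0
position: [0.5103, 0.2134, 0.1912]
tool_rot: [0.981, 0.143, 0.128, -0.02]
ft_force: [-0.3, 0.2, -0.4]
grip_width: 0.0612
grip_force: 0.0
```

```bash
python3 - <<'E'
from plan import *
plan(flat(.438,-.338,.13,-.06))
E
```

```text
t 15.0 at [0.5103 0.2134 0.1912] w 0.061242442615660427
[-23.5, 50.8, -0.0] [-0.05, -0.26, 0.35] rows 9.0 2.3
```

Emit:
play_rows:
  gripper: [-0.4,-0.4,-0.4,-0.4,-0.4,-0.4,-0.4,-0.4,-0.4,-0.4,-0.4,-0.4]
  delta_pos:
    - [-23.5,50.8,0]
    - [-23.5,50.8,0]
    - [-23.5,50.8,0]
    - [-23.5,50.8,0]
    - [-23.5,50.8,0]
    - [-23.5,50.8,0]
    - [-23.5,50.8,0]
    - [-23.5,50.8,0]
    - [-23.5,50.8,0]
    - [-23.5,50.8,0]
    - [-23.5,50.8,0]
    - [-23.5,50.8,0]
  turn:
    - [-0.05,-0.26,0.35]
    - [-0.05,-0.26,0.35]
    - [-0.05,-0.26,0.35]
    - [-0.05,-0.26,0.35]
    - [-0.05,-0.26,0.35]
    - [-0.05,-0.26,0.35]
    - [-0.05,-0.26,0.35]
    - [-0.05,-0.26,0.35]
    - [-0.05,-0.26,0.35]
    - [-0.05,-0.26,0.35]
    - [-0.05,-0.26,0.35]
    - [-0.05,-0.26,0.35]

```text
time: 16.5
position: [0.4379, -0.3361, 0.129]
tool_rot: [1.0, -0.03, -0.002, 0.0]
ft_force: [0.2, 0.2, 0.5]
grip_width: 0.0609
grip_force: 0.0
```

Emit:
play_rows:
  gripper: [-0.4,-0.4,-0.4]
  delta_pos:
    - [0,0,0]
    - [0,0,0]
    - [0,0,0]
  turn:
    - [0,0,0]
    - [0,0,0]
    - [0,0,0]

```text
time: 16.88
position: [0.4385, -0.3377, 0.1301]
tool_rot: [1.0, -0.031, -0.001, 0.001]
ft_force: [0.0, 0.2, 0.4]
grip_width: 0.0605
grip_force: 0.0
```

```bash
python3 - <<'E'
from plan import *
w=cam('wrist','w4');s=cam('scene','s4')
a=cv2.resize(cv2.imread('pics/w4.png'),(400,300));b=cv2.resize(cv2.imread('pics/s4.png'),(400,300))
c=cv2.resize(cv2.imread('pics/s4.png')[125:245,295:470],(400,275))
cv2.imwrite('pics/m4.png',np.vstack([np.hstack([a,b]),np.hstack([c,c*0])]))
plan(flat(.438,-.338,.13,-.06),flat(.438,-.338,.010,-.06))
E
```

```text
t 16.975 at [ 0.4384 -0.338   0.13  ] w 0.061168699557511634
[-0.0, 0.0, 0.0] [0.0, 0.0, -0.0] rows 0.0 0.0
[-0.0, -0.0, 12.0] [0.0, 0.0, -0.0] rows 1.9 0.0
```

View pics/m4.png

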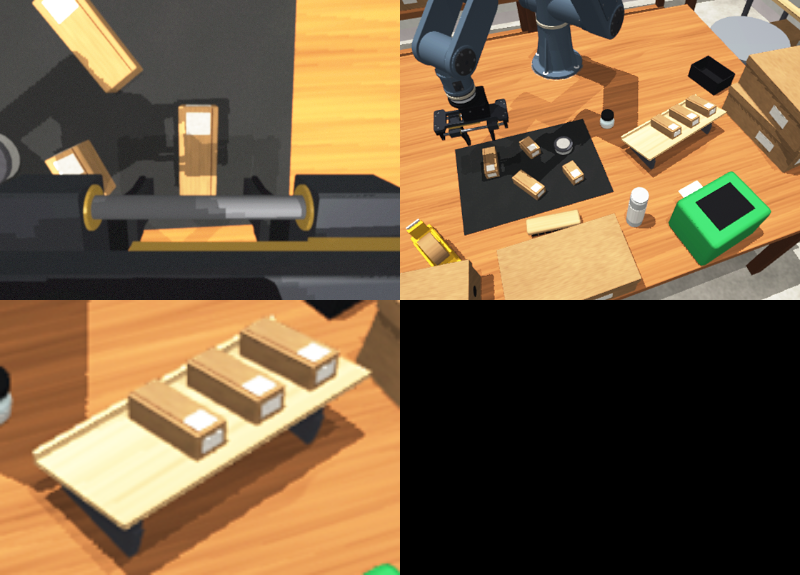

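Three cartons lie flat and evenly spaced on the board; carton_d sits at wrist column ~197, centred between the fingers.

Emit:
play_rows:
  gripper: [-0.4,-0.4,-0.4,-0.4,1,1,1,1,1,1,1,1]
  delta_pos:
    - [0,0,5]
    - [0,0,10]
    - [0,0,12]
    - [0,0,12]
    - [0,0,12]
    - [0,0,12]
    - [0,0,12]
    - [0,0,12]
    - [0,0,11]
    - [0,0,5]
    - [0,0,-1]
    - [0,0,-7]
  turn:
    - [0,0,0]
    - [0,0,0]
    - [0,0,0]
    - [0,0,0]
    - [0,0,0]
    - [0,0,0]
    - [0,0,0]
    - [0,0,0]
    - [0,0,0]
    - [0,0,0]
    - [0,0,0]
    - [0,0,0]

```text
time: 18.48
position: [0.438, -0.3376, 0.2018]
tool_rot: [1.0, -0.031, -0.001, 0.001]
ft_force: [0.4, -0.9, -1.2]
grip_width: 0.04
grip_force: 15.0
```

```bash
python3 - <<'E'
from plan import *
plan(deck(0,-.12,.10))
E
```

```text
t 18.475 at [ 0.438  -0.3376  0.2018] w 0.0399518580450217
[7.0, -48.1, 2.4] [0.05, 0.26, -0.35] rows 7.8 2.3
```

Emit:
play_rows:
  gripper: [1,1,1,1,1,1,1,1,1,1,1,1]
  delta_pos:
    - [7,-48.1,2.4]
    - [7,-48.1,2.4]
    - [7,-48.1,2.4]
    - [7,-48.1,2.4]
    - [7,-48.1,2.4]
    - [7,-48.1,2.4]
    - [7,-48.1,2.4]
    - [7,-48.1,2.4]
    - [7,-48.1,2.4]
    - [7,-48.1,2.4]
    - [7,-48.1,2.4]
    - [7,-48.1,2.4]
  turn:
    - [0.05,0.26,-0.35]
    - [0.05,0.26,-0.35]
    - [0.05,0.26,-0.35]
    - [0.05,0.26,-0.35]
    - [0.05,0.26,-0.35]
    - [0.05,0.26,-0.35]
    - [0.05,0.26,-0.35]
    - [0.05,0.26,-0.35]
    - [0.05,0.26,-0.35]
    - [0.05,0.26,-0.35]
    - [0.05,0.26,-0.35]
    - [0.05,0.26,-0.35]

```text
time: 19.98
position: [0.5382, 0.1363, 0.1747]
tool_rot: [0.981, 0.142, 0.128, -0.02]
ft_force: [-0.0, 0.5, -0.8]
grip_width: 0.0398
grip_force: 15.0
```

Emit:
play_rows:
  gripper: [1,1]
  delta_pos:
    - [0,0,0]
    - [0,0,0]
  turn:
    - [0,0,0]
    - [0,0,0]

```text
time: 20.23
position: [0.5383, 0.1371, 0.1746]
tool_rot: [0.981, 0.143, 0.128, -0.02]
ft_force: [-0.7, -0.1, -1.1]
grip_width: 0.0399
grip_force: 15.0
```

```bash
python3 - <<'E'
from plan import *
plan(deck(0,-.12,.10),deck(0,-.12,.008))
E
```

```text
t 20.225 at [0.5383 0.1371 0.1746] w 0.039877077544469626
[0.0, -0.1, -0.2] [-0.0, -0.0, -0.0] rows 0.0 0.0
[0.0, -0.0, 9.0] [-0.0, -0.0, -0.0] rows 1.4 0.0
```

Emit:
play_rows:
  gripper: [1,1,1,1,1]
  delta_pos:
    - [0,0,5]
    - [0,0,8]
    - [0,0,8.7]
    - [0,0,9]
    - [0,0,9]
  turn:
    - [0,0,0]
    - [0,0,0]
    - [0,0,0]
    - [0,0,0]
    - [0,0,0]

```text
time: 20.85
position: [0.5608, 0.1445, 0.0886]
tool_rot: [0.981, 0.143, 0.129, -0.02]
ft_force: [0.3, -0.7, -0.2]
grip_width: 0.0395
grip_force: 15.0
```

Emit:
play_rows:
  gripper: [1,1,1]
  delta_pos:
    - [0,0,0.1]
    - [0,0,0.2]
    - [0,0,0.2]
  turn:
    - [0,0,0]
    - [0,0,0]
    - [0,0,0]

```text
time: 21.22
position: [0.5613, 0.1447, 0.0878]
tool_rot: [0.981, 0.143, 0.13, -0.02]
ft_force: [-4.4, -1.4, 9.7]
grip_width: 0.0402
grip_force: 15.0
```

Emit:
play_rows:
  gripper: [1,-0.4,-0.4,-0.4,-0.4,-0.4,-0.4,-0.4,-0.4]
  delta_pos:
    - [0,0,-0.1]
    - [0,0,-0.1]
    - [0,0,-0.1]
    - [0,0,-0.1]
    - [0,0,-2]
    - [0,0,-6]
    - [0,0,-11]
    - [-12,0,-14]
    - [-12,0,-14]
  turn:
    - [0,0,0]
    - [0,0,0]
    - [0,0,0]
    - [0,0,0]
    - [0,0,0]
    - [0,0,0]
    - [0,0,0]
    - [0,0,0]
    - [0,0,0]

```text
time: 22.35
position: [0.4144, 0.1006, 0.1907]
tool_rot: [0.981, 0.144, 0.129, -0.02]
ft_force: [-0.1, -1.4, -0.6]
grip_width: 0.0608
grip_force: 0.0
```

```bash
python3 - <<'E'
from plan import *
cam('scene','s5');cam('top','t5')
a=cv2.resize(cv2.imread('pics/t5.png'),(400,300));b=cv2.resize(cv2.imread('pics/s5.png'),(400,300))
c=cv2.resize(cv2.imread('pics/s5.png')[125:245,295:470],(400,275));d=cv2.resize(cv2.imread('pics/t5.png')[150:270,50:245],(400,275))
cv2.imwrite('pics/m5.png',np.vstack([np.hstack([a,b]),np.hstack([d,c])]))
E
```

```text
(no output)
```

View pics/m5.png

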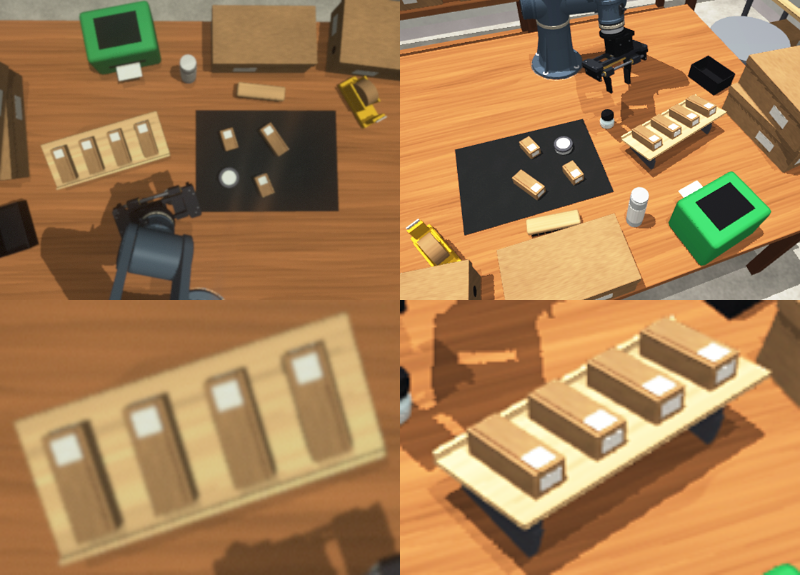

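Four cartons lie flat on the board, front to back and evenly spaced. Carton_a and the bystanders are where they were.

```bash
python3 -c "
from rig import robot
print(robot.hand_in())"
```

```text
the job is handed in; nothing more can be done
None
```

I handed the job in with four long cartons (b, c, d and the original e) lying flat, label up and side by side on the ledge, and carton_a left on the mat; the last pictures show nothing else moved, but the hand-in gave no verdict.

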